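# Hold a bayonet lamp home in the bench tester

### The job

Test the square-headed lamp from the wooden rack: slide the shutter of the grey lamp tester fully open, lower the lamp into the bayonet socket with its lugs in the slot, push it down against the spring and twist it a quarter turn clockwise (seen from above). The tester's contact is made only while the lamp is pressed fully home, so finish still gripping the lamp, turned, and pressed down with its flange flush on the tester; do not let go. Leave the round-headed lamp and the other things on the bench where they are.

Things in the scene. Friction and masses are not known exactly. Their poses are not given: they have to be found in the camera images.
- lamp_center (a point): Centre of the finned aluminium head (x 50, y 36, z 50 mm) of the square-headed lamp, 105 to 210 g, z up along its axis; grip it across the 36 mm. White dome on top, 32 mm wide, 10 mm high. Under the head a round flange, 58 mm wide, 8 mm thick, its underside 33 mm below this point. Stands upright in a rack hole, flange on the rack's top, x along the rack's x within 0.5 rad.
- lamp_lugs (a point): Point on the lamp's axis midway between its two lugs, hidden below the flange, 20.5 mm below its underside. The base is a spigot 26 mm in diameter and 30 mm long from the flange down. The lugs stick out along the lamp's x (long side of the head): 40 mm over both, 8 mm wide in y, 7 mm high. Half a turn about z makes no difference.
- rack: Fixed plywood block 200 (x) x 90 (y) x 40 mm high, origin under its centre. Two round 47 mm holes 55 mm either side of the centre along x; one holds the square-headed lamp, the other the round-headed one, both loosely.
- socket (a point): Centre of the socket's mouth, in the tester's top face, z up: a 30 mm square hole with a slot for the lugs along x, 44 x 12 mm, through a cover 8 mm thick. The lugs can turn under the cover once the flange is less than 9 mm above the face: a quarter turn clockwise from above, to a stop (lugs along y), not the other way. Fully home, the flange lies on the face.
- tester: Fixed grey box of the lamp tester, 60 mm high, 110 mm in x, in y from -85 to +125 mm of its origin, which is on the bench 60 mm straight below the socket's mouth; same axes. Two rails 5 mm high run along y on its top, 34 to 40 mm either side of the socket.
- plunger (a joint): Sprung contact plunger (brass, 22 mm across) in the socket, m pressed down, 0 when free. The lamp's foot meets it with the flange 18 mm above the top face; the push then grows from 3 N to 12 N at 18 mm (flange flush). Without a push it lifts the lamp again.
- shutter (a joint): Steel shutter plate 64 x 64 x 5 mm that lies over the socket, m opened: 0 covers the socket, slides along the socket's +y to its stop at 0.075, fully open. Friction about 1.5 N; stays where it is left.
- shutter_tab (a point): Centre of the upright grip tab on the shutter: 30 mm along x, 10 mm along y (the sliding direction), 28 mm high, standing on the shutter plate, whose top is 14 mm below this point. Same axes as the socket.
- round_lamp: Round-headed lamp (48 mm across) in the other hole of the rack, same base and height as the square-headed one; origin at the underside of its flange. Not to be moved.
- phone: Phone, black slab 75 x 150 x 9 mm, lying flat; origin under its centre. Bystander.
- tape_roll: Roll of tape 80 mm across, 24 mm high; origin under its centre. Bystander.
- screwdriver: Screwdriver lying on the bench. Bystander.
- tub: White tub 80 mm across, 75 mm high; origin under its centre. Bystander.
- cup: Clear plastic cup 90 mm across, 130 mm high; origin under its centre. Bystander.
- parts_bin: Open red bin 120 x 160 x 60 mm; origin under its centre. Bystander.

How it is judged:
By the outcome, as a careful person would: the job done as asked, in the order asked, and still so for the second after the job is handed in, while the arm keeps its last pose, push and grip.
It also fails if it takes over 58 s, if anything falls off the work surface, if the arm or the gripper's body presses on something with over 40 N, if the wrist force passes 120 N, or if a joint passes its speed limit or range.

### The arm

A 6-joint arm with a two-finger parallel gripper is mounted at the origin on the work surface. World frame = base frame: x ahead of the robot, y to its left, z up, the work surface at z = 0. Lengths are in mm, angles in rad, forces in N, time in s.
With the tool pointing down it reaches from about 250 to 775 mm from the base axis. Payload 8.9 kg.
Tool frame: the origin (TCP) lies at the very end of the fingers, on their centre line; the grasp point (between the pads) lies 19 mm behind it (env.grip_point_offset is the distance from the TCP to the grasp point, in mm); x points along the fingers, y is the direction in which the jaws open and shut, and the axes are right-handed (so a half turn about x gives the same grasp; the last joint's range is limited). The gripper opens to 85 mm and grips with 20 to 120 N. Pads are 22 mm wide; open, the fingers measure 114 mm over their backs; the gripper's body (76 mm by 85 mm) begins 54 mm behind the grasp point. The pads swing forward as they close: fully open they stand 13 mm farther back than shut.
Start: joints at [1.108, 0.291, -0.153, 1.127, 0, 1.431], TCP at [167.034, 497.718, 209.005] pointing down, gripper open.
Joint ranges: [-2.52, 2.52], [-0.91, 1.74], [-1.3, 1.37], [-1.96, 2.02], [-1.52, 1.47], [-3.14, 3.14]. Speed limits (rad/s): [2.22, 2.22, 2.79, 3.14, 3.14, 3.14].

### API

Orientations are given as a unit quaternion [x, y, z, w].
In Python, from rig import monitor, vision, job_done, env gives the robot as it stands.
- The arm moves only by the shell command python3 -m jog 'ROWS'. ROWS is JSON, a list of rows, each an object with "travel": the shift along the tool's x, y, z in cm, a list of three; "twist": the turn, a rotation vector about the tool's x, y, z in degrees, a list of three; "jaw": the opening, from 0 (shut) to 1 (fully open). A call has 1 to 5 rows; each row shifts and turns the pose as measured when the row begins, along the tool's axes as they then stand; what a row does not reach is not made up. A row lasts 1/10 s, in which the tool goes at most 50 mm and 8.59 degrees, less where a joint would pass 70% of its speed; a pose out of reach is approached as far as the arm can. A call with a gripper value outside its range is refused whole. The fingers move at their own pace and stop on an object; the grip force is fixed at half the most. Time passes only in rows, so rows that do not move let the fingers close. It gives the time, the measured TCP pose, the force and the opening at its end, in the units of the state.
- monitor.get_state(): the state, without advancing time (a new reading comes with each control period).
- vision.grab_frame(name): name is "scene" or "top"; returns a dict with "color" (480x640x3 uint8, red, green, blue), "mtx" (3x3 intrinsics, pixels), "position" and "rotation" of the camera in the world. Camera axes: x right, y up, looking along -z (the intrinsics and any distortion apply to the point x, -y, -z); pixel columns grow to the right and rows downward; lengths in mm; the calibration is good to about 2 mm. A picture is of the moment at which its call begins. There is no depth.
- job_done(): hands the job in, once; it reports no verdict.
Trained networks look in the newest picture that a camera, given by its name, has taken for a name from the list of things; names that differ only in an ending like _2 or _b are one class to them, and where a whole thing is asked for, a point or a joint stands for the part that bears it (a point fixed in the world has none). Each returns a list of dicts, best first, with "score" (0 to 1); they miss things now and then, are a little off and sometimes report something else, mostly with a low value. They report only what shows in the picture. A call takes as long as a camera call.
- vision.masks_of(target, camera): "mask" (480x640 bool, what is visible of it) and "at" ([column, row] in pixels, amid what is visible of it).
- vision.mark_of(target, camera): "at" ([column, row] in pixels: a listed point, or the origin of a listed thing).
The state is a dict: "time": time; "joint_pos": joint angles; "dq": joint speeds; "effort": joint torques, N m; "ee_pos": TCP position; "eef_rot": TCP orientation; "ft_force": force on the tool from outside, world axes, zero at the start; "wrist_torque": the same for the moment, N m; "grip_width": opening from 0.0 (shut) to 1.0 (fully open).
Only numpy, scipy, OpenCV 4.12 (cv2) and the standard library are available. Lean on these libraries where they do the work, as an engineer would, in place of code of your own. Each camera call takes 0.05 s, during which the arm holds its last target. There are 200 camera calls.

## Working session

There is one attempt and no reset: what is moved stays moved. The work goes in short steps, Python scripts to look and compute and a shell command to move; the robot and the scene stay as the last step left them, time stands still between calls to the robot, and variables do not carry over. Pictures are saved under pics/ and viewed, about 8 in all and at most 12, crops included, and the job is handed in when it is done.

```bash
mkdir -p pics; cat > h.py <<'E'
import numpy as np, cv2
from scipy.spatial.transform import Rotation as R
from rig import monitor, vision, env
def ray(f,uv):
    K=np.array(f["mtx"]);M=np.array(f["rotation"])
    if M.shape!=(3,3): M=R.from_quat(M).as_matrix()
    p=np.linalg.inv(K)@[uv[0],uv[1],1]
    return np.array(f["position"],float),M@np.array([p[0],-p[1],-p[2]])
def atz(f,uv,z):
    o,d=ray(f,uv); return o+d*(z-o[2])/d[2]
def proj(f,P):
    K=np.array(f["mtx"]);M=np.array(f["rotation"])
    if M.shape!=(3,3): M=R.from_quat(M).as_matrix()
    c=M.T@(np.array(P)-f["position"]); p=K@[c[0],-c[1],-c[2]]; return p[:2]/p[2]
def tri(r1,r2):
    A=[];b=[]
    for o,d in (r1,r2):
        d=d/np.linalg.norm(d);Q=np.eye(3)-np.outer(d,d);A.append(Q);b.append(Q@o)
    return np.linalg.lstsq(np.vstack(A),np.hstack(b),rcond=None)[0]
E
python3 - <<'E'
from h import *
np.set_printoptions(precision=1,suppress=True)
F={}
for c in("top","scene"):
    F[c]=vision.grab_frame(c); cv2.imwrite(f"pics/{c}0.png",F[c]["color"][:,:,::-1]); print(c,{k:v for k,v in F[c].items() if k!="color"})
for n in["lamp_center","socket","shutter_tab","rack","tester","round_lamp","cup","tub","parts_bin"]:
    m={}
    for c in F:
        l=vision.mark_of(n,c); print(n,c,[(np.round(d["at"],1),round(d["score"],2)) for d in l[:3]])
        if l:m[c]=l[0]["at"]
    if len(m)==2: print("   ",tri(ray(F["top"],m["top"]),ray(F["scene"],m["scene"])))
print(monitor.get_state())
E
```

```text
top {'mtx': array([[534.5,   0. , 318.7],
       [  0. , 534.5, 246.8],
       [  0. ,   0. ,   1. ]]), 'position': array([ 313.2,  109.4, 1345.3]), 'rotation': array([-0.1,  0.1,  0.7, -0.7])}
scene {'mtx': array([[525.7,   0. , 320.6],
       [  0. , 525.7, 242.5],
       [  0. ,   0. ,   1. ]]), 'position': array([1313.8, -471.7,  771.3]), 'rotation': array([0.4, 0.2, 0.4, 0.8])}
lamp_center top []
lamp_center scene [(array([167.3, 329.5]), 0.76)]
socket top [(array([298.3, 245.1]), 0.91)]
socket scene [(array([346.7, 245.9]), 0.85)]
    [575.9 153.4  61.5]
shutter_tab top [(array([289.6, 246.3]), 0.71), (array([299.6, 247.6]), 0.45)]
shutter_tab scene [(array([352.3, 236. ]), 0.88), (array([440.8, 209.6]), 0.56)]
    [570.1 173.7  77.5]
rack top [(array([474. , 259.9]), 0.57)]
rack scene [(array([159.6, 338.3]), 0.63), (array([439.4, 210.5]), 0.2)]
    [ 540.1 -290.8   -1. ]
tester top [(array([302.1, 247.6]), 0.59), (array([204.6, 348.9]), 0.53)]
tester scene [(array([344.7, 265.7]), 0.71)]
    [580.2 146.2   9.8]
round_lamp top [(array([470.4, 260.2]), 0.72), (array([479.7, 278
[... 185 characters left out ...]
8   4. ]
tub top [(array([454. , 184.5]), 0.59)]
tub scene [(array([225. , 397.8]), 0.96), (array([440.5, 210.1]), 0.72)]
    [ 742.6 -253.5   -0.2]
parts_bin top [(array([339.9, 173.6]), 0.72), (array([478.8, 276.3]), 0.52), (array([301.1, 245. ]), 0.26)]
parts_bin scene [(array([360.4, 337. ]), 0.66)]
    [774.4  39.5   4.6]
{'time': 1.0, 'joint_pos': array([ 1.1,  0.3, -0.2,  1.1, -0. ,  1.4]), 'dq': array([ 0.,  0.,  0., -0., -0.,  0.]), 'effort': array([ -0. , -53.7,  33.2,   0. ,   0. ,   0. ]), 'ee_pos': array([167. , 497.7, 209. ]), 'eef_rot': array([ 0.1,  0.7, -0.1,  0.7]), 'ft_force': array([0.9, 0.4, 0.2]), 'wrist_torque': array([ 0., -0.,  0.]), 'grip_width': 1.0037668760632412}
```

```bash
python3 - <<'E'
import cv2
a=cv2.imread("pics/top0.png");b=cv2.imread("pics/scene0.png")
x=cv2.resize(a[180:330,230:380],(450,450),interpolation=2);y=cv2.resize(a[190:340,420:540],(360,450),interpolation=2)[:, :350]
cv2.imwrite("pics/c1.png",cv2.hconcat([x,y]))
x=cv2.resize(b[190:310,280:420],(420,360),interpolation=2);y=cv2.resize(b[260:400,90:230],(360,360),interpolation=2)
cv2.imwrite("pics/c2.png",cv2.hconcat([x,y]))
E
```

```text
(no output)
```

View pics/scene0.png

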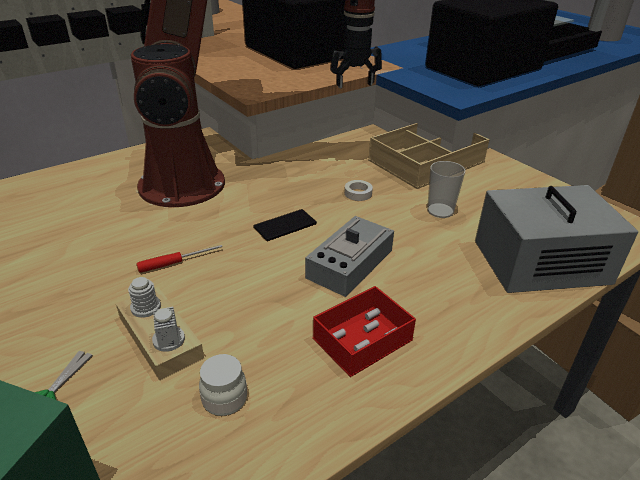

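View pics/c1.png

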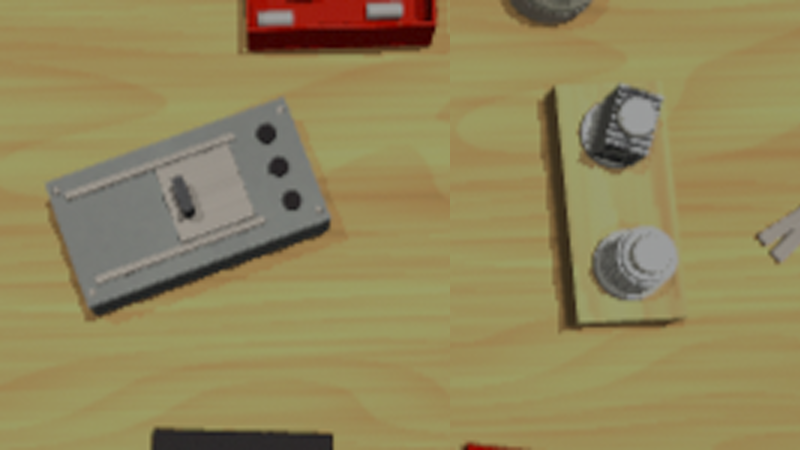

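View pics/c2.png

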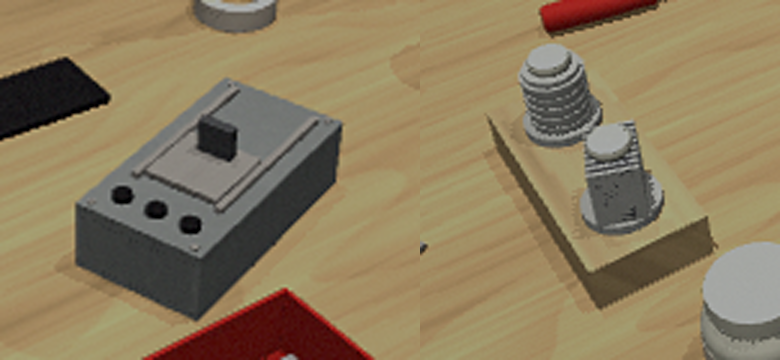

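The scene picture shows the tester with the tab at (352,236) and the square lamp at (167,329), in the near end of the rack. In the top view, the tester is turned about 20° and its +y runs to the left. Next I'll fit the tester and the lamp.

```bash
cat >> h.py <<'E'
def model_lamp(x,y,yaw,z=40):
    c,s=np.cos(yaw),np.sin(yaw);P=[]
    t=np.linspace(0,2*np.pi,24,endpoint=False)
    parts=[[(a,b,h) for a in(-25,25) for b in(-18,18) for h in(8,58)],
      [(29*np.cos(u),29*np.sin(u),h) for u in t for h in(0,8)],
      [(16*np.cos(u)*k,16*np.sin(u)*k,h) for u in t for k,h in((1,58),(.8,64),(.4,67.5),(0,68))]]
    return [np.array([(x+c*a-s*b,y+s*a+c*b,z+h) for a,b,h in p]) for p in parts]
def sil(f,parts,S=4):
    im=np.zeros((480*S,640*S),np.uint8)
    for p in parts:
        q=np.array([proj(f,v) for v in p]); q=(q+.5)*S
        cv2.fillConvexPoly(im,cv2.convexHull(q.astype(np.int32)),1)
    return im
E
python3 - <<'E'
from h import *
from scipy.optimize import minimize
np.set_printoptions(precision=1,suppress=True)
F={c:vision.grab_frame(c) for c in("top","scene")}
M={}
for c in F:
    for n in("lamp_center","tester","shutter_tab","rack"):
        l=vision.masks_of(n,c); print(n,c,[(np.round(d["at"],1),round(d["score"],2),d["mask"].sum()) for d in l[:3]])
        if l:M[n,c]=l[0]["mask"]
np.save("m.npy",M,allow_pickle=True)
# tester corners hand-read
for uv in[(324.3,212.3),(246,241.7),(261,283.3),(339.3,254)]: print(atz(F["top"],uv,60))
def iou(p,cs):
    s=0
    for c in cs:
        a=cv2.resize(sil(F[c],model_lamp(*p)).astype(np.float32),(640,480),interpolation=cv2.INTER_AREA)
        m=M["lamp_center",c].astype(np.float32); s+=np.minimum(a,m).sum()/np.maximum(a,m).sum()
    return -s/len(cs)
cs=[c for c in F if("lamp_center",c) in M]
x0=atz(F["scene"],(167.3,329.5),73);print("x0",x0)
for use in([c] for c in cs):
  best=min((minimize(iou,[x0[0],x0[1],y],args=(use,),method="Nelder-Mead",options=dict(initial_simplex=[[x0[0],x0[1],y],[x0[0]+8,x0[1],y],[x0[0],x0[1]+8,y],[x0[0],x0[1],y+.15]],maxiter=80)) for y in(-.4,0,.4)),key=lambda r:r.fun)
  print(use,best.x[:2],best.x[2].round(3),best.fun)
E
```

```text
lamp_center top [(array([475.3, 234.3]), 0.78, np.int64(527)), (array([292.3, 245.2]), 0.61, np.int64(4132))]
tester top [(array([443.3, 344.5]), 0.68, np.int64(407)), (array([292.9, 246.9]), 0.59, np.int64(4065)), (array([344.5, 167.5]), 0.51, np.int64(3240))]
shutter_tab top [(array([294.9, 244.1]), 0.96, np.int64(760))]
rack top [(array([469. , 258.8]), 0.56, np.int64(2274))]
lamp_center scene [(array([222.4, 386.1]), 0.64, np.int64(2447)), (array([165.8, 333.6]), 0.61, np.int64(1012))]
tester scene [(array([346.4, 255.7]), 0.64, np.int64(4394))]
shutter_tab scene [(array([348. , 244.6]), 0.62, np.int64(611))]
rack scene [(array([155.6, 352.8]), 0.9, np.int64(2921))]
[657.9  87.5  60. ]
[587.9 281.8  60. ]
[484.1 245.2  60. ]
[551.6  53.6  60. ]
x0 [ 602.6 -286.7   73. ]
['top'] [ 597.9 -284.8] -0.36 -0.9187800884246826
['scene'] [ 602.6 -286.7] -0.4 -0.0
```

```bash
python3 - <<'E'
from h import *
from scipy.optimize import minimize
np.set_printoptions(precision=3,suppress=True)
F={c:vision.grab_frame(c) for c in("top","scene")}
M={}
for c in F:
    for d in vision.masks_of("lamp_center",c):
        u=proj(F[c],(600,-286,70))
        if np.hypot(*(np.array(d["at"])-u))<15: M[c]=d["mask"].astype(np.float32)
def iou(p,cs):
    s=0
    for c in cs:
        a=cv2.resize(sil(F[c],model_lamp(*p)).astype(np.float32),(640,480),interpolation=cv2.INTER_AREA)
        s+=np.minimum(a,M[c]).sum()/np.maximum(a,M[c]).sum()
    return -s/len(cs)
for use in [[c] for c in M]+[list(M)]:
  r=[minimize(iou,[600,-286,y],args=(use,),method="Nelder-Mead",options=dict(initial_simplex=[[595,-290,y],[605,-286,y],[600,-280,y],[600,-286,y+.2]],maxiter=80)) for y in(-.5,0,.3)]
  for b in r: print(use,b.x,b.fun)
s=monitor.get_state();Rm=R.from_quat(s["eef_rot"]).as_matrix();print(Rm,s["joint_pos"],env.grip_point_offset)
print("tab",atz(F["top"],(290.3,243.5),93))
E
```

```text
['top'] [ 598.04  -285.887   -0.357] -0.93357253074646
['top'] [ 598.228 -286.187   -0.373] -0.9336889982223511
['top'] [ 597.902 -286.357   -0.401] -0.9295805096626282
['scene'] [ 593.663 -286.296   -0.313] -0.9566259384155273
['scene'] [ 593.604 -286.342   -0.312] -0.9571746587753296
['scene'] [ 593.991 -286.427   -0.318] -0.9575498700141907
['top', 'scene'] [ 596.905 -286.812   -0.3  ] -0.918825089931488
['top', 'scene'] [ 596.574 -286.763   -0.315] -0.9173851013183594
['top', 'scene'] [ 597.006 -286.664   -0.316] -0.9179417490959167
[[ 0.     0.318  0.948]
 [ 0.     0.948 -0.318]
 [-1.     0.     0.   ]] [ 1.108  0.291 -0.153  1.127 -0.     1.432] 18.700000000000003
tab [573.864 171.379  93.   ]
```

```bash
python3 -m jog '[{"travel":[0,-1.5,4.1],"twist":[0,0,0],"jaw":0.6},{"travel":[0,-1.5,4.1],"twist":[0,0,0],"jaw":0.6},{"travel":[0,-1.5,4.1],"twist":[0,0,0],"jaw":0.6},{"travel":[0,-1.5,4.1],"twist":[0,0,0],"jaw":0.6},{"travel":[0,-1.5,4.1],"twist":[0,0,0],"jaw":0.6}]' >/dev/null; python3 -m jog '[{"travel":[0,-1.5,4.1],"twist":[0,0,0],"jaw":0.6},{"travel":[0,-1.5,4.1],"twist":[0,0,0],"jaw":0.6},{"travel":[0,-1.5,4.1],"twist":[0,0,0],"jaw":0.6},{"travel":[0,-1.5,4.1],"twist":[0,0,0],"jaw":0.6},{"travel":[0,-1.5,4.1],"twist":[0,0,0],"jaw":0.6}]'; python3 -m jog '[{"travel":[0,0,0],"twist":[-7.6,0,0],"jaw":0.5},{"travel":[0,0,0],"twist":[-7.6,0,0],"jaw":0.5},{"travel":[0,0,0],"twist":[-7.6,0,0],"jaw":0.5},{"travel":[0,0,0],"twist":[-7.6,0,0],"jaw":0.5},{"travel":[0,0,0],"twist":[-7.6,0,0],"jaw":0.5}]'
cat > go.py <<'E'
from h import *; import sys
# go.py x y z yaw_of_tool_y -> travel needed in tool axes (cm), twist (deg)
x,y,z,yaw=map(float,sys.argv[1:5]);s=monitor.get_state();M=R.from_quat(s["eef_rot"]).as_matrix()
T=np.column_stack([[0,0,-1],[np.cos(yaw),np.sin(yaw),0],np.cross([0,0,-1],[np.cos(yaw),np.sin(yaw),0])])
print("t",s["time"],"pos",np.round(s["ee_pos"],1),"yaw",round(np.arctan2(M[1,1],M[0,1]),3),"q",np.round(s["joint_pos"],2),"F",np.round(s["ft_force"],1),"w",round(s["grip_width"],3))
print("travel cm",np.round(M.T@(np.array([x,y,z])-s["ee_pos"])/10,2),"twist deg",np.round(np.degrees(R.from_matrix(M.T@T).as_rotvec()),1))
E
python3 go.py 572 171 120 1.913
```

```text
time: 2.7
ee_pos: [518.0, 219.6, 209.6]
eef_rot: [0.112, 0.698, -0.109, 0.699]
ft_force: [-0.0, 0.8, -0.3]
grip_width: 0.594
time: 3.2
ee_pos: [523.6, 213.9, 208.3]
eef_rot: [-0.127, 0.694, 0.129, 0.697]
ft_force: [-0.0, -0.4, 0.4]
grip_width: 0.5
t 3.2 pos [523.6 213.9 208.3] yaw 1.934 q [ 0.26  0.37 -0.05  1.15  0.   -0.11] F [-0.  -0.4  0.4] w 0.5
travel cm [ 8.83 -5.74  2.97] twist deg [ 1.2  0.2 -0.1]
```

```bash
python3 -m jog '[{"travel":[2.9,-1.9,1],"twist":[0.5,0,0],"jaw":0.5},{"travel":[2.9,-1.9,1],"twist":[0.5,0,0],"jaw":0.5},{"travel":[2.9,-1.9,1],"twist":[0,0,0],"jaw":0.5},{"travel":[0,0,0],"twist":[0,0,0],"jaw":0.5}]' >/dev/null; python3 go.py 572 171 71 1.913
python3 - <<'E'
from h import *
a=vision.grab_frame("scene")["color"][170:300,270:430,::-1]
b=vision.grab_frame("top")["color"][180:310,230:390,::-1]
cv2.imwrite("pics/a3.png",cv2.resize(cv2.vconcat([a,b]),None,fx=2.3,fy=2.3,interpolation=2))
E
```

```text
t 3.6 pos [574.7 170.8 120. ] yaw 1.923 q [ 0.17  0.48 -0.1   0.98  0.   -0.19] F [-0.5  0.4 -0.2] w 0.498
travel cm [ 4.9   0.1  -0.28] twist deg [ 0.6  0.4 -0.1]
```

View pics/a3.png

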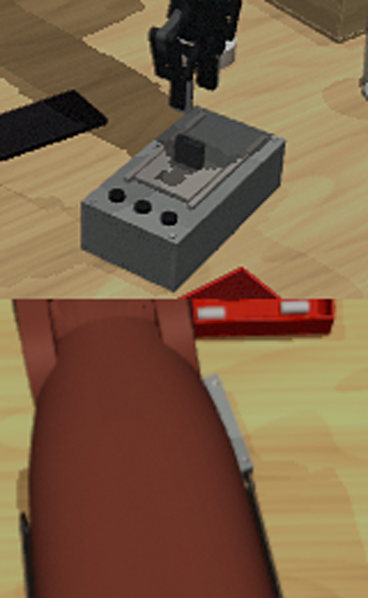

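The gripper is over the tab: its fingertips straddle the tab at crop (190,150). I'll descend and close.

```bash
python3 -m jog '[{"travel":[2.5,0,-0.2],"twist":[0.5,0,0],"jaw":0.5},{"travel":[2.3,0,0],"twist":[0,0,0],"jaw":0.5},{"travel":[0,0,0],"twist":[0,0,0],"jaw":0.1},{"travel":[0,0,0],"twist":[0,0,0],"jaw":0},{"travel":[0,0,0],"twist":[0,0,0],"jaw":0}]'; python3 -m jog '[{"travel":[0,0,0],"twist":[0,0,0],"jaw":0},{"travel":[0,0,0],"twist":[0,0,0],"jaw":0}]'; python3 go.py 572 171 71 1.913
```

```text
time: 4.2
ee_pos: [576.2, 175.9, 82.8]
eef_rot: [-0.121, 0.689, 0.124, 0.704]
ft_force: [-0.6, -0.0, 0.6]
grip_width: 0.005
time: 4.4
ee_pos: [577.5, 176.6, 85.5]
eef_rot: [-0.121, 0.688, 0.124, 0.705]
ft_force: [0.2, -0.1, 0.2]
grip_width: -0.0
t 4.4 pos [577.5 176.6  85.5] yaw 1.919 q [ 0.17  0.51 -0.16  0.88  0.   -0.17] F [ 0.2 -0.1  0.2] w -0.0
travel cm [ 1.43 -0.33 -0.74] twist deg [ 0.3  1.4 -0. ]
```

```bash
python3 - <<'E'
from h import *
f=vision.grab_frame("scene");a=f["color"][170:300,270:430,::-1]
for p in[(577.5,176.6,85.5),(572,171,93),(572,171,65)]: print((proj(f,p)-[270,170])*4)
print([ (d["at"],d["score"]) for d in vision.mark_of("shutter_tab","scene")[:2]])
cv2.imwrite("pics/a4.png",cv2.resize(a,None,fx=4,fy=4,interpolation=2))
E
python3 go.py 572 171 71 1.913
```

```text
[342.51729977 257.02708685]
[329.43561979 244.84564956]
[326.92119439 284.90800106]
[([353.1, 237.6], 0.9)]
t 4.5 pos [577.5 176.5  85.2] yaw 1.919 q [ 0.17  0.51 -0.16  0.88  0.   -0.17] F [-0.2  0.7  0.1] w 0.0
travel cm [ 1.4  -0.33 -0.73] twist deg [ 0.3  1.4 -0. ]
```

View pics/a4.png

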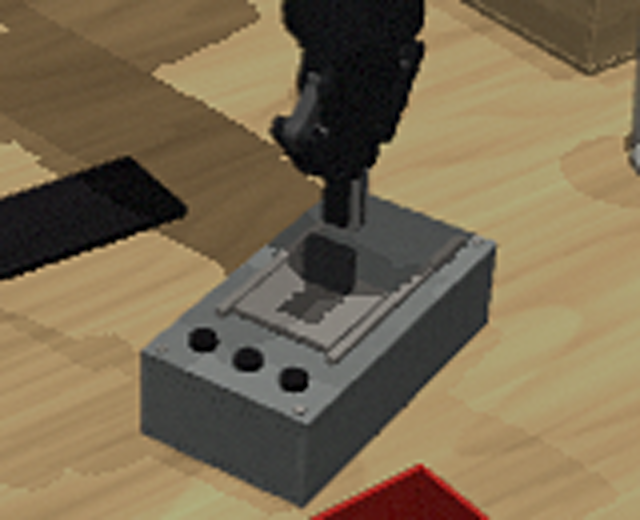

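The fingertips show at crop (343,228), but the TCP projects to (342,257). They closed on nothing, so I'll look closer with the contrast raised.

```bash
python3 - <<'E'
from h import *
f=vision.grab_frame("scene");a=f["color"][200:255,325:385,::-1]
a=np.clip((a/255.)**.5*255,0,255).astype(np.uint8)
a=cv2.resize(a,None,fx=10,fy=10,interpolation=cv2.INTER_NEAREST)
for p,c in[((577.5,176.6,85.5),(0,0,255)),((572,171,93),(0,255,0)),((572,171,65),(255,0,0))]:
    u=(proj(f,p)-[325,200]+.5)*10; cv2.circle(a,tuple(u.astype(int).tolist()),6,c,2)
cv2.imwrite("pics/a5.png",a)
E
```

```text
(no output)
```

View pics/a5.png

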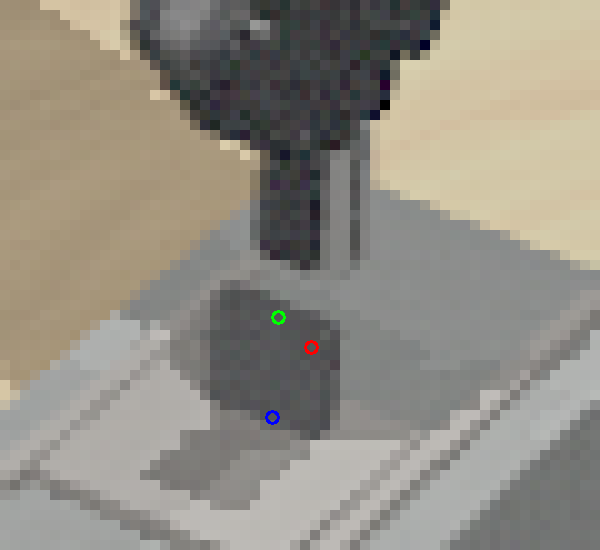

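```bash
python3 - <<'E'
from h import *
f=vision.grab_frame("scene")
t=np.array([167,497.7,209.]);d=np.array([.318,.948,0])
for z in(0,13,20): 
  for s in(-45,0,45): print(z,s,proj(f,t+d*s+[0,0,z]))
a=cv2.imread("pics/scene0.png")[40:100,320:400]
a=(np.clip((a/255.)**.5,0,1)*255).astype(np.uint8)
a=cv2.resize(a,None,fx=6,fy=6,interpolation=cv2.INTER_NEAREST)
for s in(-45,0,45):
    u=(proj(f,t+d*s)-[320,40]+.5)*6; cv2.circle(a,tuple(u.astype(int).tolist()),5,(0,0,255),2)
cv2.imwrite("pics/a6.png",a)
E
python3 go.py 572 171 71 1.913
```

```text
0 -45 [339.99602632  99.26938796]
0 0 [354.47084667  97.79869143]
0 45 [368.73399859  96.34950121]
13 -45 [340.16517724  94.92425837]
13 0 [354.71082187  93.47840186]
13 45 [369.04271103  92.05379292]
20 -45 [340.25696336  92.5664671 ]
20 0 [354.84103183  91.13422311]
20 45 [369.21020825  89.72308281]
t 4.6 pos [577.1 176.3  84.6] yaw 1.919 q [ 0.17  0.51 -0.16  0.88  0.   -0.17] F [0.4 0.1 0.5] w 0.0
travel cm [ 1.35 -0.33 -0.69] twist deg [ 0.3  1.4 -0. ]
```

View pics/a6.png

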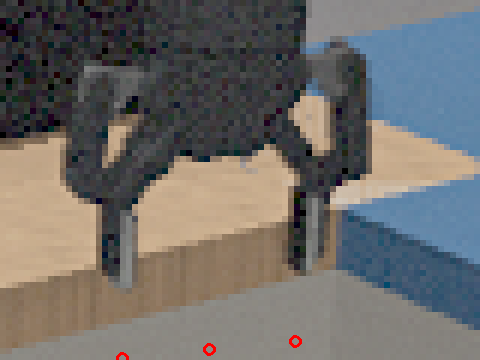

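In both pictures the real fingertips sit about 20 mm above the reported TCP. So I'll go lower with the jaws open, watching the force.

```bash
python3 -m jog '[{"travel":[-1,-0.3,-0.5],"twist":[0,0.7,0],"jaw":0.5},{"travel":[0,0,0],"twist":[0,0.7,0],"jaw":0.5},{"travel":[0,0,0],"twist":[0,0,0],"jaw":0.5},{"travel":[1,0,0],"twist":[0,0,0],"jaw":0.5}]'; python3 go.py 572 171 71 1.913;  python3 -m jog '[{"travel":[1,0,0],"twist":[0,0,0],"jaw":0.5},{"travel":[0.6,0,0],"twist":[0,0,0],"jaw":0.5},{"travel":[0,0,0],"twist":[0,0,0],"jaw":0.5}]'; python3 go.py 572 171 60 1.913
```

```text
time: 5.0
ee_pos: [573.9, 171.8, 84.6]
eef_rot: [-0.122, 0.697, 0.122, 0.696]
ft_force: [0.2, 0.7, 0.1]
grip_width: 0.501
t 5.0 pos [573.9 171.8  84.6] yaw 1.918 q [ 0.17  0.52 -0.14  0.91  0.   -0.18] F [0.2 0.7 0.1] w 0.501
travel cm [ 1.36 -0.01 -0.2 ] twist deg [ 0.3 -0.  -0. ]
time: 5.3
ee_pos: [571.9, 171.6, 64.0]
eef_rot: [-0.122, 0.698, 0.122, 0.695]
ft_force: [-0.3, -0.9, -0.9]
grip_width: 0.498
t 5.3 pos [571.9 171.6  64. ] yaw 1.918 q [ 0.17  0.54 -0.17  0.87  0.   -0.18] F [-0.3 -0.9 -0.9] w 0.498
travel cm [ 0.4  -0.06 -0.01] twist deg [ 0.3 -0.3 -0.1]
```

```bash
python3 -m jog '[{"travel":[0.6,0,0],"twist":[0,0,0],"jaw":0.5},{"travel":[0.3,0,0],"twist":[0,0,0],"jaw":0.5},{"travel":[0,0,0],"twist":[0,0,0],"jaw":0},{"travel":[0,0,0],"twist":[0,0,0],"jaw":0},{"travel":[0,0,0],"twist":[0,0,0],"jaw":0}]'; python3 go.py 572 171 60 1.913
```

```text
time: 5.8
ee_pos: [571.5, 171.6, 53.9]
eef_rot: [-0.122, 0.698, 0.122, 0.695]
ft_force: [-0.6, 0.3, -1.5]
grip_width: 0.099
t 5.8 pos [571.5 171.6  53.9] yaw 1.918 q [ 0.17  0.55 -0.18  0.85  0.   -0.18] F [-0.6  0.3 -1.5] w 0.099
travel cm [-0.61 -0.07  0.03] twist deg [ 0.3 -0.3 -0.1]
```

The jaws hold the tab, so the tip offset of about 20 mm is confirmed. Now I'll slide it.

```bash
python3 -m jog '[{"travel":[0,1.5,0],"twist":[0,0,0],"jaw":0},{"travel":[0,2,0],"twist":[0,0,0],"jaw":0},{"travel":[0,2,0],"twist":[0,0,0],"jaw":0},{"travel":[0,1,0],"twist":[0,0,0],"jaw":0},{"travel":[0,0.5,0],"twist":[0,0,0],"jaw":0}]';  python3 go.py 546.4 242.2 54 1.913
```

```text
time: 6.3
ee_pos: [548.4, 238.7, 53.8]
eef_rot: [-0.122, 0.698, 0.119, 0.696]
ft_force: [11.4, -26.6, -6.6]
grip_width: 0.1
t 6.3 pos [548.4 238.7  53.8] yaw 1.914 q [ 0.29  0.55 -0.18  0.85 -0.   -0.05] F [ 11.4 -26.6  -6.6] w 0.1
travel cm [-0.02  0.4  -0.07] twist deg [ 0.1 -0.2  0.2]
```

```bash
python3 -m jog '[{"travel":[0,0.5,0],"twist":[0,0,0],"jaw":0},{"travel":[0,0.4,0],"twist":[0,0,0],"jaw":0}]';  python3 go.py 546.4 242.2 54 1.913
```

```text
time: 6.5
ee_pos: [548.7, 238.1, 53.8]
eef_rot: [-0.128, 0.697, 0.111, 0.697]
ft_force: [6.5, -18.1, -2.0]
grip_width: 0.096
t 6.5 pos [548.7 238.1  53.8] yaw 1.909 q [ 0.3   0.55 -0.17  0.85 -0.02 -0.04] F [  6.5 -18.1  -2. ] w 0.096
travel cm [-0.03  0.46 -0.08] twist deg [-0.2 -0.2  1.4]
```

```bash
python3 -m jog '[{"travel":[0,0,0],"twist":[0,0,0],"jaw":0.4},{"travel":[0,0,0],"twist":[0,0,0],"jaw":0.5},{"travel":[-2,0,0],"twist":[0,0,0],"jaw":0.5},{"travel":[-4,0,0],"twist":[0,0,1.4],"jaw":0.75},{"travel":[-4,0,0],"twist":[0,0,0],"jaw":0.75}]';  python3 go.py 597 -286.5 150 1.25; python3 -m jog '[{"travel":[0,0,0],"twist":[7.5,0,0],"jaw":0.75},{"travel":[0,0,0],"twist":[7.5,0,0],"jaw":0.75},{"travel":[0,0,0],"twist":[7.5,0,0],"jaw":0.75},{"travel":[0,0,0],"twist":[7.5,0,0],"jaw":0.75},{"travel":[0,0,0],"twist":[7.5,0,0],"jaw":0.75}]'; python3 go.py 597 -286.5 150 1.25
```

```text
time: 7.0
ee_pos: [544.5, 238.4, 151.5]
eef_rot: [-0.119, 0.702, 0.119, 0.692]
ft_force: [0.2, 0.7, -0.1]
grip_width: 0.748
t 7.0 pos [544.5 238.4 151.5] yaw 1.909 q [ 0.29  0.47 -0.04  1.08  0.   -0.05] F [ 0.2  0.7 -0.1] w 0.748
travel cm [  0.17 -51.26 -12.49] twist deg [37.8 -0.9  0.1]
time: 7.5
ee_pos: [547.8, 242.0, 160.4]
eef_rot: [0.12, 0.699, -0.116, 0.695]
ft_force: [-0.4, -0.2, -0.3]
grip_width: 0.749
t 7.5 pos [547.8 242.  160.4] yaw 1.235 q [ 0.29  0.46 -0.03  1.08  0.01  0.63] F [-0.4 -0.2 -0.3] w 0.749
travel cm [  0.68 -48.28  22.06] twist deg [-0.9 -0.3 -0.3]
```

```bash
python3 -m jog '[{"travel":[0.1,-4,1.84],"twist":[0,0,0],"jaw":0.75},{"travel":[0.1,-4,1.84],"twist":[0,0,0],"jaw":0.75},{"travel":[0.1,-4,1.84],"twist":[0,0,0],"jaw":0.75},{"travel":[0.1,-4,1.84],"twist":[0,0,0],"jaw":0.75},{"travel":[0.1,-4,1.84],"twist":[0,0,0],"jaw":0.75}]'>/dev/null; python3 -m jog '[{"travel":[0,-4,1.84],"twist":[0,0,0],"jaw":0.75},{"travel":[0,-4,1.84],"twist":[0,0,0],"jaw":0.75},{"travel":[0,-4,1.84],"twist":[0,0,0],"jaw":0.75},{"travel":[0,-4,1.84],"twist":[0,0,0],"jaw":0.75},{"travel":[0,-4,1.84],"twist":[0,0,0],"jaw":0.75}]'>/dev/null; python3 -m jog '[{"travel":[0,-4,1.84],"twist":[0,0,0],"jaw":0.75},{"travel":[0,-3,1.4],"twist":[0,0,0],"jaw":0.75},{"travel":[0,0,0],"twist":[0,0,0],"jaw":0.75}]'>/dev/null;python3 go.py 597 -286.5 130 1.25
python3 - <<'E'
from h import *
f=vision.grab_frame("top")
a=f["color"][180:320,230:390,::-1]
cv2.imwrite("pics/top1.png",f["color"][:,:,::-1])
a=cv2.resize(a,None,fx=4,fy=4,interpolation=2)
cv2.imwrite("pics/a7.png",np.clip((a/255.)**.6*255,0,255).astype(np.uint8))
print([ (d["at"],d["score"]) for n in("socket","shutter_tab") for d in vision.mark_of(n,"top")[:2]])
E
```

```text
t 8.8 pos [ 600.  -286.3  152.1] yaw 1.24 q [-0.56  0.59  0.18  1.16  0.02 -0.23] F [-0.2  0.2 -0.2] w 0.751
travel cm [ 2.21 -0.15 -0.28] twist deg [-0.6  0.  -1. ]
[([298.8, 243.8], 0.58), ([261.2, 255.4], 0.87)]
```

View pics/a7.png

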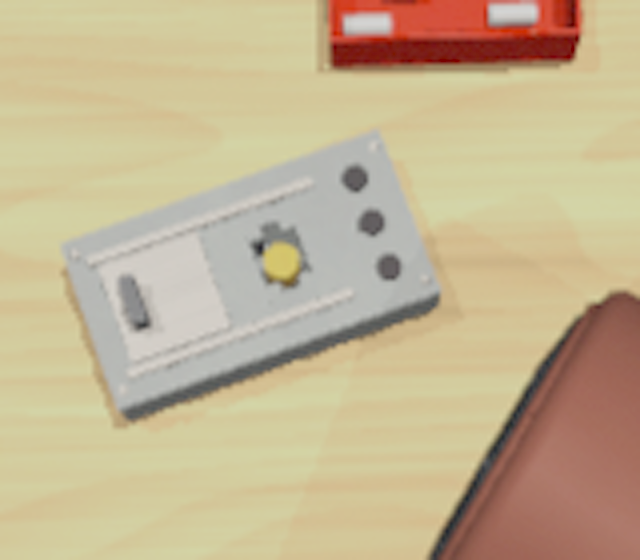

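The shutter is open with its plate at the left rail end, and the socket centre is near crop (280,255). Now I'll measure the socket precisely and the shutter opening too.

```bash
python3 - <<'E'
from h import *
from scipy.optimize import minimize
np.set_printoptions(precision=2,suppress=True)
f=vision.grab_frame("top");im=f["color"].astype(float)
c0=(299,244);W=im[c0[1]-14:c0[1]+15,c0[0]-14:c0[0]+15]
face=np.median(W.reshape(-1,3),axis=0);d=np.abs(W-face).sum(2);m=(d>45).astype(np.uint8)
n,l,s,c=cv2.connectedComponentsWithStats(m);print(face,s,c+np.array(c0)-14)
print(d.astype(int)[4:26,4:26])
k=l==l[14,14]
# fit cross shape (44x12 + 30x30) at z=60
def shape(p):
    S=6;im=np.zeros((29*S,29*S),np.uint8);co,si=np.cos(p[2]),np.sin(p[2])
    for a,b in((22,6),(15,15)):
        q=np.array([proj(f,(p[0]+co*x-si*y,p[1]+si*x+co*y,60)) for x,y in((-a,-b),(a,-b),(a,b),(-a,b))])
        cv2.fillConvexPoly(im,(((q-c0+14+.5)*S)*16).astype(np.int32),1,shift=4)
    return cv2.resize(im.astype(np.float32),(29,29),interpolation=cv2.INTER_AREA)
t=np.clip(d/80,0,1)*cv2.dilate(k.astype(np.uint8),np.ones((3,3)))
g=lambda p:((shape(p)-t)**2).sum()
for y in(.25,.34,.42):
    r=minimize(g,[577,150,y],method="Nelder-Mead",options=dict(initial_simplex=[[577,150,y],[582,150,y],[577,155,y],[577,150,y+.1]]));print(r.x,r.fun)
print(atz(f,(299.4,243.3),60),atz(f,(298.8,243.8),60))
print("tab top",[d["at"] for d in vision.mark_of("shutter_tab","top")[:1]],atz(f,vision.mark_of("shutter_tab","top")[0]["at"],79))
E
```

```text
[149. 152. 146.] [[  0   0  29  29 586]
 [  0   0  11   6  26]
 [ 12   0   4   2   6]
 [  7   5  16  18 191]
 [ 14  24  15   5  29]
 [  0  26   1   3   3]] [[298.96 244.17]
 [288.96 232.  ]
 [298.17 230.33]
 [299.52 243.45]
 [307.03 256.38]
 [285.   257.  ]]
[[ 30   8   5   1   2   2   3   3   2   3   2   4   2   2   4   4   6   8
    8   6   7   6]
 [  6   1   3   3   2   2   4  57  79 111  84  13   3   0   2   6   8   8
   10   9   9   6]
 [  4   3   2   2   5  28 103 187 187 212 171  27   1  55  81  22   5   8
    6   5   5   7]
 [  5   4   2   4   2  12 164 228 212 206 200 128 118 173 185  33   2   6
    4   4   4   5]
 [  5   4   3   1   3   2 103 195 206 207 206 210 217 217 208  90  15   0
    1   2   3   4]
 [  3   6  27   8  53  79 166 209 210 210 205 206 207 205 206 193  30   1
    2   2   3   5]
 [  4   5   8  83 197 243 306 230 209 157 145 144 174 203 206 218  71   9
    3   3   3   4]
 [  5   9   9 118 290 366 366 125 126 100 108 109 104  96 159 199 109  17
    2   3   5   3]
 [  6   7   7  26 213 367 370 105  94 132 135 138 138 126 105 127 173  29
    1   3   1   3]
 [  
[... 722 characters left out ...]
   2   1   5   6]
 [  6   7   7   8   7   7   8  64  64  41  35 160 262 270 252 120  21   0
    1   1   5   9]
 [  5   6   5   4   7   7   9   9   1   4   1  95 102  78  64  25   3   1
    1   0   4  11]
 [  9   7   1   5   5   7  10   7   2   3   0  25  21  13   6   4   1   3
    0   1   1   9]
 [  8  10   8   7   2   5   8   9   6   0   4   4   4   5   4   6   1   1
    2  18  13  39]
 [  6   9   8   8   8   8   8  11  22   9   3   3   3   3   3   2   0  10
   44  63  49  71]]
[580.51 150.41   0.32] 7.874795332932628
[580.46 150.25   0.34] 8.400798438692277
[580.5  150.39   0.32] 7.932048353088206
[580.7  150.66  60.  ] [579.48 152.16  60.  ]
tab top [[261.2, 254.1]] [552.39 242.53  79.  ]
```

```bash
python3 -m jog '[{"travel":[2.5,-0.15,-0.3],"twist":[0,0,-1],"jaw":0.75},{"travel":[2.5,0,0],"twist":[0,0,0],"jaw":0.75},{"travel":[0,0,0],"twist":[0,0,0],"jaw":0.75}]';python3 go.py 597 -286.5 38 1.25
```

```text
time: 9.4
ee_pos: [598.2, -277.5, 103.5]
eef_rot: [0.113, 0.697, -0.113, 0.699]
ft_force: [-0.6, -0.0, -0.6]
grip_width: 0.746
t 9.4 pos [ 598.2 -277.5  103.5] yaw 1.249 q [-0.55  0.61  0.07  1.03  0.   -0.22] F [-0.6 -0.  -0.6] w 0.746
travel cm [ 6.55 -0.9   0.16] twist deg [-0.   0.1 -0. ]
```

```bash
python3 -m jog '[{"travel":[0,-0.9,0.15],"twist":[0,0,0],"jaw":0.75},{"travel":[2,0,0],"twist":[0,0,0],"jaw":0.75},{"travel":[2,0,0],"twist":[0,0,0],"jaw":0.75},{"travel":[0,0,0],"twist":[0,0,0],"jaw":0.75}]';python3 go.py 597 -286.5 38 1.25
```

```text
time: 9.8
ee_pos: [599.6, -287.7, 68.3]
eef_rot: [0.111, 0.695, -0.113, 0.701]
ft_force: [-0.2, -0.0, -0.1]
grip_width: 0.75
t 9.8 pos [ 599.6 -287.7   68.3] yaw 1.253 q [-0.56  0.65  0.04  0.95  0.   -0.24] F [-0.2 -0.  -0.1] w 0.75
travel cm [ 3.03  0.03 -0.3 ] twist deg [0.1 0.5 0.1]
```

```bash
python3 -m jog '[{"travel":[1.5,0,-0.3],"twist":[0,0.5,0],"jaw":0.75},{"travel":[1.5,0,0],"twist":[0,0,0],"jaw":0.75},{"travel":[0,0,0],"twist":[0,0,0],"jaw":0.75}]';python3 go.py 597 -286.5 38 1.25; python3 -m jog '[{"travel":[0,0,0],"twist":[0,0,0],"jaw":0.3},{"travel":[0,0,0],"twist":[0,0,0],"jaw":0},{"travel":[0,0,0],"twist":[0,0,0],"jaw":0},{"travel":[0,0,0],"twist":[0,0,0],"jaw":0}]';python3 go.py 597 -286.5 38 1.25
python3 - <<'E'
from h import *
f=vision.grab_frame("scene");u=proj(f,(597,-286,70)).astype(int)
a=f["color"][u[1]-75:u[1]+45,u[0]-60:u[0]+80,::-1]
a=cv2.resize(a,None,fx=4.5,fy=4.5,interpolation=2)
cv2.imwrite("pics/a8.png",np.clip((a/255.)**.6*255,0,255).astype(np.uint8))
E
```

```text
time: 10.1
ee_pos: [598.3, -288.2, 39.7]
eef_rot: [0.111, 0.697, -0.113, 0.699]
ft_force: [0.2, 0.1, 0.1]
grip_width: 0.752
t 10.1 pos [ 598.3 -288.2   39.7] yaw 1.253 q [-0.56  0.67  0.01  0.9  -0.   -0.24] F [0.2 0.1 0.1] w 0.752
travel cm [ 0.17  0.12 -0.18] twist deg [0.2 0.1 0.1]
time: 10.5
ee_pos: [598.9, -288.6, 40.8]
eef_rot: [0.111, 0.697, -0.113, 0.699]
ft_force: [-0.5, -0.2, -1.6]
grip_width: 0.414
t 10.5 pos [ 598.9 -288.6   40.8] yaw 1.253 q [-0.56  0.67  0.01  0.9  -0.   -0.24] F [-0.5 -0.2 -1.6] w 0.414
travel cm [ 0.28  0.14 -0.25] twist deg [0.2 0.2 0.1]
```

View pics/a8.png

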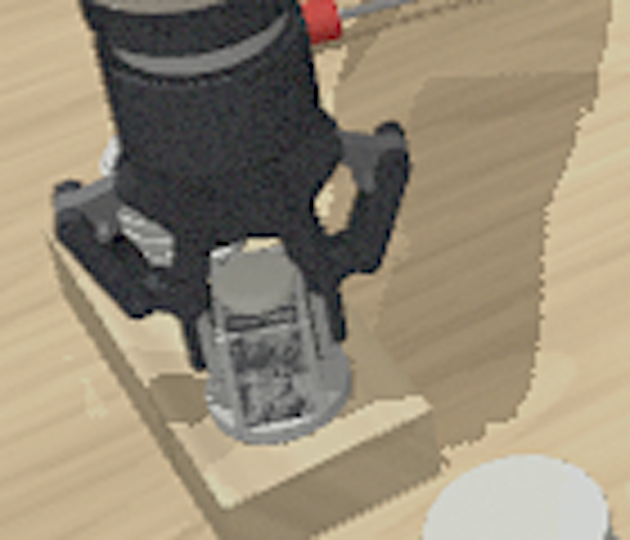

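The lamp is gripped at 35 mm and aligned with the jaws, still seated in the rack. I'll lift it and carry it over the tester.

```bash
python3 -m jog '[{"travel":[-1,0,0],"twist":[0,0,0],"jaw":0},{"travel":[-2,0,0],"twist":[0,0,0],"jaw":0},{"travel":[-2.5,0,0],"twist":[0,0,0],"jaw":0},{"travel":[-2.5,0,0],"twist":[0,0,0],"jaw":0},{"travel":[-1.5,0,0],"twist":[0,0,0],"jaw":0}]';python3 -m jog '[{"travel":[0,0,0],"twist":[-7.5,0,0],"jaw":0},{"travel":[0,0,0],"twist":[-7.5,0,0],"jaw":0},{"travel":[0,0,0],"twist":[-7.5,0,0],"jaw":0},{"travel":[0,0,0],"twist":[-7.5,0,0],"jaw":0},{"travel":[0,0,0],"twist":[-7.5,0,0],"jaw":0}]'; python3 go.py 580.5 150.4 135 1.90
```

```text
time: 11.05
ee_pos: [597.0, -287.2, 139.3]
eef_rot: [0.112, 0.698, -0.112, 0.698]
ft_force: [0.2, 0.1, -1.3]
grip_width: 0.413
time: 11.55
ee_pos: [599.3, -288.5, 147.9]
eef_rot: [-0.129, 0.694, 0.124, 0.698]
ft_force: [0.4, -1.6, -0.8]
grip_width: 0.411
t 11.55 pos [ 599.3 -288.5  147.9] yaw 1.93 q [-0.56  0.59  0.15  1.12 -0.   -0.92] F [ 0.4 -1.6 -0.8] w 0.411
travel cm [ 1.02 41.76 13.67] twist deg [1.7 0.3 0.5]
```

```bash
python3 -m jog '[{"travel":[0.1,3.8,1.24],"twist":[0.4,0,0],"jaw":0},{"travel":[0.1,3.8,1.24],"twist":[0.4,0,0],"jaw":0},{"travel":[0.1,3.8,1.24],"twist":[0.4,0,0],"jaw":0},{"travel":[0.1,3.8,1.24],"twist":[0.4,0,0],"jaw":0},{"travel":[0.1,3.8,1.24],"twist":[0,0,0],"jaw":0}]'>/dev/null;python3 -m jog '[{"travel":[0.1,3.8,1.24],"twist":[0,0,0],"jaw":0},{"travel":[0.1,3.8,1.24],"twist":[0,0,0],"jaw":0},{"travel":[0.1,3.8,1.24],"twist":[0,0,0],"jaw":0},{"travel":[0.1,3.8,1.24],"twist":[0,0,0],"jaw":0},{"travel":[0.1,3.8,1.24],"twist":[0,0,0],"jaw":0}]'>/dev/null;python3 -m jog '[{"travel":[0.1,2,0.6],"twist":[0,0,0],"jaw":0},{"travel":[0,0,0],"twist":[0,0,0],"jaw":0},{"travel":[0,0,0],"twist":[0,0,0],"jaw":0}]'>/dev/null; python3 go.py 580.5 150.4 125 1.90
```

```text
t 12.85 pos [589.3 146.5 144.1] yaw 1.906 q [ 0.13  0.47 -0.06  1.03 -0.01 -0.21] F [-0.1 -0.2 -1.3] w 0.415
travel cm [ 1.89  0.69 -0.74] twist deg [0.3 0.9 0.8]
```

```bash
python3 -m jog '[{"travel":[1.9,0.7,-0.7],"twist":[0.3,0.9,0.8],"jaw":0},{"travel":[1.5,0,0],"twist":[0,0,0],"jaw":0},{"travel":[0,0,0],"twist":[0,0,0],"jaw":0}]'>/dev/null; python3 go.py 580.5 150.4 105 1.90
python3 -m jog '[{"travel":[0,0,0],"twist":[0,0,0],"jaw":0}]'>/dev/null; python3 go.py 580.5 150.4 105 1.90
python3 - <<'E'
from h import *
f=vision.grab_frame("scene");np.set_printoptions(precision=1,suppress=True)
s=monitor.get_state();p=s["ee_pos"];z=p[2]-.8
cv2.imwrite("pics/s9full.png",f["color"][:,:,::-1])
o=np.array([300,150]);k=6
a=f["color"][150:250,300:400,::-1]
a=cv2.resize(a,None,fx=k,fy=k,interpolation=2);a=np.clip((a/255.)**.6*255,0,255).astype(np.uint8)
def dr(P,col):
    q=np.array([(proj(f,v)-o+.5)*k for v in P]).astype(np.int32);cv2.polylines(a,[q],True,col,1)
t=np.linspace(0,2*np.pi,40)
for h,r in((0,29),(8,29),(-30,13)): dr([(p[0]+r*np.cos(u),p[1]+r*np.sin(u),z+h) for u in t],(0,0,255))
c,si=np.cos(.33),np.sin(.33)
for X,Y in((22,6),(15,15)): dr([(580.5+c*x-si*y,150.4+si*x+c*y,60) for x,y in((-X,-Y),(X,-Y),(X,Y),(-X,Y))],(0,255,0))
cv2.imwrite("pics/a9.png",a)
E
```

```text
t 13.15 pos [580.1 148.4 108.2] yaw 1.897 q [ 0.13  0.5  -0.11  0.96  0.   -0.2 ] F [-0.2 -0.1 -1.7] w 0.41
travel cm [0.32 0.17 0.1 ] twist deg [-0.2 -0.1 -0.1]
t 13.25 pos [579.6 147.5 107.7] yaw 1.896 q [ 0.13  0.5  -0.11  0.96  0.   -0.2 ] F [ 0.1  0.7 -0.9] w 0.413
travel cm [0.27 0.24 0.18] twist deg [-0.3 -0.2 -0.1]
```

View pics/a9.png

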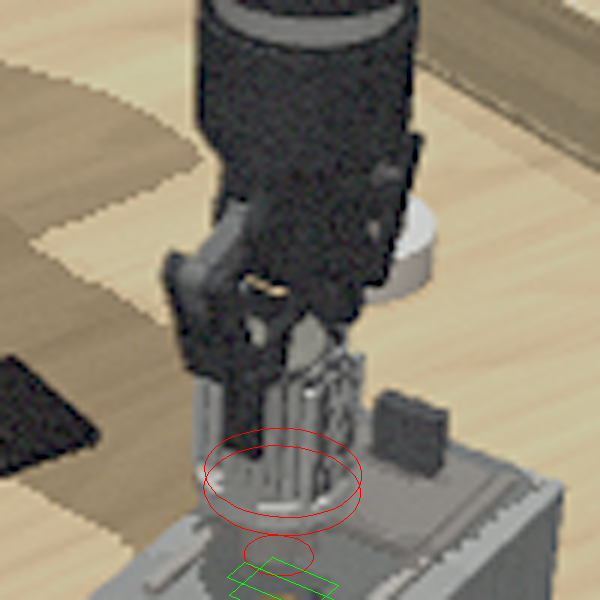

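The flange matches the predicted height and sits about 1 px left of the prediction. Next I'll check how consistent the scene camera is at the tester.

```bash
python3 - <<'E'
from h import *
np.set_printoptions(precision=2,suppress=True)
f=vision.grab_frame("scene")
c,s=np.cos(.335),np.sin(.335)
T=lambda x,y,z:(580.5+c*x-s*y,150.4+s*x+c*y,z)
meas=[(305.3,258),(348.3,276.3),(394,231.3),(356,216.7)]
g=cv2.imread("pics/scene0.png")
for (x,y),m in zip(((-55,-85),(55,-85),(55,125),(-55,125)),meas):
    print(proj(f,T(x,y,60)),m)
print("socket",proj(f,T(0,0,60)),"net 346.7 245.9")
t=cv2.imread("pics/top1.png");
ft=vision.grab_frame("top")
for (x,y) in((-55,-85),(55,-85),(55,125),(-55,125)): print("top",proj(ft,T(x,y,60)))
print([(np.round(proj(f,np.array(T(0,0,60))+d)-proj(f,T(0,0,60)),3)) for d in((10*c,10*s,0),(-10*s,10*c,0),(0,0,10))])
for n in("lamp_center","lamp_lugs"): print(n,[(d["at"],d["score"]) for d in vision.mark_of(n,"scene")[:2]])
p=monitor.get_state()["ee_pos"];print(p,proj(f,p+[0,0,32.2]))
E
python3 - <<'E'
import cv2,numpy as np
a=cv2.imread("pics/scene0.png")[205:285,298:402]; b=cv2.imread("pics/top1.png")[205:290,240:345]
a=cv2.resize(a,None,fx=3.8,fy=3.8,interpolation=2);b=cv2.resize(b,None,fx=3.8,fy=3.8,interpolation=2)
h=max(a.shape[0],b.shape[0]);a=cv2.copyMakeBorder(a,0,h-a.shape[0],0,0,0);b=cv2.copyMakeBorder(b,0,h-b.shape[0],0,0,0)
c=cv2.hconcat([a,b]);cv2.imwrite("pics/a10.png",np.clip((c/255.)**.6*255,0,255).astype(np.uint8))
E
```

```text
[305.28 257.69] (305.3, 258)
[347.3  276.34] (348.3, 276.3)
[394.49 230.62] (394, 231.3)
[355.2  215.73] (356, 216.7)
socket [346.9  247.84] net 346.7 245.9
top [339.85 252.02]
top [323.98 211.32]
top [244.07 240.36]
top [258.87 281.98]
[array([3.73, 1.55]), array([ 2.35, -2.11]), array([ 0.2 , -3.55])]
lamp_center [([341.9, 221.2], 0.67)]
lamp_lugs [([343.1, 239.8], 0.92), ([177.3, 258.7], 0.63)]
[580.47 148.26 108.66] [347.81 218.4 ]
```

```bash
python3 - <<'E'
from h import *
from scipy.optimize import minimize
np.set_printoptions(precision=2,suppress=True)
f=vision.grab_frame("scene");s=monitor.get_state();p=s["ee_pos"];z0=p[2]-.8;print(p)
c,si=np.cos(.333),np.sin(.333)
ms=vision.masks_of("lamp_center","scene")
for d in ms[:2]: print(d["at"],d["score"],d["mask"].sum())
m=ms[0]["mask"]
t=np.linspace(0,2*np.pi,40)
def parts(a,b,dz):
    x=p[0]+c*a-si*b;y=p[1]+si*a+c*b;z=z0+dz
    L=[(20*i,4*j,h) for i in(-1,1) for j in(-1,1) for h in(-24,-17)]
    return model_lamp(x,y,.333,z)[:2]+[np.array([(x+13*np.cos(u),y+13*np.sin(u),z+h) for u in t for h in(-30,0)]),
      np.array([(x+c*q-si*w,y+si*q+c*w,z+h) for q,w,h in L])]
def ext(m):
    return {r:(np.flatnonzero(m[r])[[0,-1]]) for r in range(205,252) if m[r].any()}
e=ext(m); 
S=4
pr=sil(f,parts(0,0,0))
for r in range(214,250,2):
    q=np.flatnonzero(pr[int((r+.5)*S)]); print(r,e.get(r),(q[[0,-1]]/S-.5) if len(q) else None)
# gradient-based flange fit
g=cv2.cvtColor(f["color"],cv2.COLOR_RGB2GRAY).astype(np.float32)
G=np.hypot(cv2.Sobel(g,cv2.CV_32F,1,0),cv2.Sobel(g,cv2.CV_32F,0,1))
def sc(a,b,dz):
    P=np.array([proj(f,v) for v in parts(a,b,dz)[1]]).astype(np.float32)
    h=cv2.convexHull(P)[:,0]; h=np.vstack([h,h[:1]])
    pts=np.vstack([np.linspace(h[i],h[i+1],6)[:-1] for i in range(len(h)-1)])
    pts=pts[pts[:,1]>P[:,1].mean()-1]
    return cv2.remap(G,pts[None,:,0].astype(np.float32),pts[None,:,1].astype(np.float32),1).mean()
R_=sorted(((sc(a,b,dz),a,b,dz) for a in np.arange(-8,8.1,1) for b in(-3,0,3) for dz in(-6,-3,0,3)),reverse=True)[:12]
for r in R_: print(np.round(r,1))
E
```

```text
[580.48 148.37 108.66]Traceback (most recent call last):
  File "<stdin>", line 8, in <module>
IndexError: list index out of range
```

```bash
cat > fit.py <<'E'
from h import *
np.set_printoptions(precision=2,suppress=True)
f=vision.grab_frame("scene");s=monitor.get_state();p=s["ee_pos"];z0=p[2]-.8;print(p)
M=R.from_quat(s["eef_rot"]).as_matrix();yw=np.arctan2(M[1,1],M[0,1])-np.pi/2
c,si=np.cos(yw),np.sin(yw)
t=np.linspace(0,2*np.pi,60)
g=cv2.cvtColor(f["color"],cv2.COLOR_RGB2GRAY).astype(np.float32)
def parts(a,b,dz):
    x=p[0]+c*a-si*b;y=p[1]+si*a+c*b;z=z0+dz
    L=[(20*i,4*j,h) for i in(-1,1) for j in(-1,1) for h in(-24,-17)]
    return [np.array([(x+29*np.cos(u),y+29*np.sin(u),z+h) for u in t for h in(0,8)]),np.array([(x+13*np.cos(u),y+13*np.sin(u),z+h) for u in t for h in(-30,0)]),
      np.array([(x+c*q-si*w,y+si*q+c*w,z+h) for q,w,h in L])]
# signed contrast: just inside minus just outside along lower flange hull
def sc(a,b,dz):
    P=np.array([proj(f,v) for v in parts(a,b,dz)[0]]).astype(np.float32);C=P.mean(0)
    h=cv2.convexHull(P)[:,0]; h=np.vstack([h,h[:1]])
    pts=np.vstack([np.linspace(h[i],h[i+1],6)[:-1] for i in range(len(h)-1)])
    n=np.gradient(pts,axis=0);n=np.column_stack([n[:,1],-n[:,0]]);n/=np.linalg.norm(n,axis=1)[:,None]+1e-6
    n*=np.sign(((pts-C)*n).sum(1))[:,None]
    k=pts[:,1]>C[1]-1; q=pts[k];n=n[k]
    v=lambda w:cv2.remap(g,w[None,:,0].astype(np.float32),w[None,:,1].astype(np.float32),1)
    return np.abs(v(q-.8*n)-v(q+.8*n)).mean()
if __name__=="__main__":
    for b in(-2,0,2):
        for r in sorted(((sc(a,b,dz),a,dz) for a in np.arange(-8,8.1,.5) for dz in np.arange(-8,5,1)),reverse=True)[:4]: print(b,np.round(r,1))
    o=np.array([318,195]);k=10
    im=f["color"][195:255,318:378,::-1];im=cv2.resize(im,None,fx=k,fy=k,interpolation=cv2.INTER_NEAREST);im=np.clip((im/255.)**.5*255,0,255).astype(np.uint8)
    for P in parts(0,0,0):
        q=cv2.convexHull(((np.array([proj(f,v) for v in P])-o+.5)*k).astype(np.int32));cv2.polylines(im,[q],True,(0,0,255),1)
    cv2.imwrite("pics/a11.png",im)
E
python3 fit.py
```

```text
[580.37 148.48 108.55]
-2 [17.7 -7.   1. ]
-2 [17.7 -7.5  1. ]
-2 [17.5 -6.   2. ]
-2 [17.5 -6.5  1. ]
0 [17.8 -7.5  0. ]
0 [17.7 -7.   0. ]
0 [17.7 -8.   0. ]
0 [17.4 -8.  -1. ]
2 [17.7 -8.  -1. ]
2 [17.5 -7.5 -1. ]
2 [17.4 -8.  -2. ]
2 [17.2 -2.   2. ]
```

View pics/a11.png

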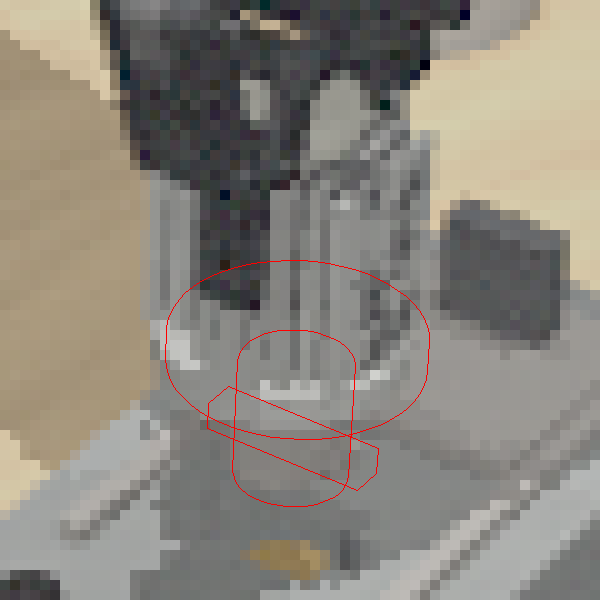

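```bash
python3 - <<'E'
from fit import *
def H(x,y,h): return proj(f,(p[0]+c*x-si*y,p[1]+si*x+c*y,z0+h))
for x,y in((-25,-18),(25,18),(25,-18)): print(x,y,H(x,y,8),H(x,y,58))
G=g
for r in range(213,227,2): print(r,G[r,328:340].astype(int))
for r in range(208,226,2): print(r,G[r,354:368].astype(int))
E
```

```text
[580.28 148.49 108.47]
-25 -18 [333.36 227.74] [334.06 208.57]
25 18 [361.23 227.97] [362.66 208.82]
25 -18 [352.49 235.53] [353.72 216.16]
213 [88 90 91 92 92 94 77 57 32 11 13  8]
215 [93 91 93 92 92 87 61 75 82 55 19 14]
217 [90 91 95 93 96 88 65 73 76 40 15 17]
219 [96 96 95 97 93 85 63 87 82 44 19 15]
221 [97 97 96 98 93 83 55 88 81 43 21 12]
223 [96 92 92 91 90 83 51 87 78 30  8  9]
225 [93 92 92 91 88 80 65 89 75 54 74 61]
208 [ 38  50  48  68  43 134 100 123 160 160 157 157 157 156]
210 [ 52  55  34  63  97  77  68 137 158 157 155 153 153 152]
212 [ 51  33  73  78  74  74  70 135 153 153 153 155 154 154]
214 [ 77  79  78  78  64  74  73 156 160 158 133 154 158 160]
216 [ 78  76  77  77  80  75  68 152  87  44  41  42  42  42]
218 [ 78  78  78  77  78  77  75 105  46  26  28  27  31  35]
220 [65 76 76 78 78 66 76 69 32 27 33 27 32 30]
222 [74 80 45 62 64 76 85 79 37 28 30 30 30 28]
224 [78 80 60 50 75 76 77 54 31 29 27 34 30 28]
```

```bash
python3 go.py 582.8 149.9 95 1.905
```

```text
t 13.7 pos [580.3 148.5 108.5] yaw 1.897 q [ 0.13  0.5  -0.11  0.96  0.   -0.2 ] F [-0.   0.8 -0.8] w 0.412
travel cm [1.35 0.05 0.29] twist deg [-0.5 -0.  -0.1]
```

```bash
python3 -m jog '[{"travel":[0.6,0.05,0.3],"twist":[-0.5,0,0],"jaw":0},{"travel":[0.6,0,0],"twist":[0,0,0],"jaw":0},{"travel":[0,0,0],"twist":[0,0,0],"jaw":0}]'>/dev/null; python3 go.py 582.8 149.9 85 1.905; python3 -m jog '[{"travel":[0,0,0],"twist":[0,0,0],"jaw":0}]'>/dev/null; python3 go.py 582.8 149.9 85 1.905
```

```text
t 14.0 pos [583.3 150.3  95.6] yaw 1.907 q [ 0.13  0.52 -0.12  0.94  0.   -0.21] F [-0.7  0.1 -0.7] w 0.415
travel cm [ 1.06 -0.02 -0.06] twist deg [ 0.1 -0.  -0.1]
t 14.1 pos [583.1 150.3  95.3] yaw 1.907 q [ 0.13  0.52 -0.12  0.94  0.   -0.21] F [ 0.7 -0.9 -1.3] w 0.411
travel cm [ 1.03 -0.03 -0.04] twist deg [ 0.1 -0.1 -0.1]
```

```bash
for i in 1; do python3 -m jog '[{"travel":[0.4,0,0],"twist":[0,0,0],"jaw":0}]'|egrep 'pos|force';python3 -m jog '[{"travel":[0.4,0,0],"twist":[0,0,0],"jaw":0}]'|egrep 'pos|force';python3 -m jog '[{"travel":[0.3,0,0],"twist":[0,0,0],"jaw":0}]'|egrep 'pos|force'; done; python3 go.py 582.8 149.9 79 1.905
```

```text
ee_pos: [583.4, 150.3, 91.4]
ft_force: [-0.1, 0.5, -0.7]
ee_pos: [583.5, 150.4, 87.2]
ft_force: [0.4, 0.7, -0.9]
ee_pos: [583.4, 150.3, 83.7]
ft_force: [-0.2, 0.4, -0.6]
t 14.4 pos [583.4 150.3  83.7] yaw 1.907 q [ 0.13  0.53 -0.13  0.91  0.   -0.21] F [-0.2  0.4 -0.6] w 0.415
travel cm [ 0.47 -0.02 -0.07] twist deg [ 0.1 -0.  -0.1]
```

```bash
for i in 1; do python3 -m jog '[{"travel":[0.3,0,0],"twist":[0,0,0],"jaw":0}]'|egrep 'pos|force';python3 -m jog '[{"travel":[0.3,0,0],"twist":[0,0,0],"jaw":0}]'|egrep 'pos|force';python3 -m jog '[{"travel":[0.3,0,0],"twist":[0,0,0],"jaw":0}]'|egrep 'pos|force'; done; python3 go.py 582.8 149.9 79 1.905
```

```text
ee_pos: [583.3, 150.3, 80.4]
ft_force: [-0.1, -0.6, -1.2]
ee_pos: [583.3, 150.3, 77.1]
ft_force: [-1.5, 0.4, 1.5]
ee_pos: [583.3, 150.3, 74.1]
ft_force: [-1.6, 0.1, 3.1]
t 14.7 pos [583.3 150.3  74.1] yaw 1.907 q [ 0.13  0.54 -0.14  0.89  0.   -0.21] F [-1.6  0.1  3.1] w 0.409
travel cm [-0.49 -0.02 -0.06] twist deg [ 0.1 -0.  -0.1]
```

The lamp entered cleanly, and the plunger contact came at the height I expected. I'll press on to flush.

```bash
for i in 1; do python3 -m jog '[{"travel":[0.4,0,0],"twist":[0,0,0],"jaw":0},{"travel":[0.4,0,0],"twist":[0,0,0],"jaw":0}]'|egrep 'pos|force';python3 -m jog '[{"travel":[0.3,0,0],"twist":[0,0,0],"jaw":0}]'|egrep 'pos|force';python3 -m jog '[{"travel":[0.2,0,0],"twist":[0,0,0],"jaw":0}]'|egrep 'pos|force'; done; python3 go.py 582.8 149.9 61 1.905
```

```text
ee_pos: [583.4, 150.4, 66.5]
ft_force: [-2.0, -0.2, 7.2]
ee_pos: [583.4, 150.4, 63.7]
ft_force: [-3.8, 0.0, 8.8]
ee_pos: [583.4, 150.4, 62.1]
ft_force: [-3.3, -1.0, 10.0]
t 15.1 pos [583.4 150.4  62.1] yaw 1.907 q [ 0.13  0.55 -0.16  0.86  0.   -0.21] F [-3.3 -1.  10. ] w 0.411
travel cm [ 0.11 -0.03 -0.08] twist deg [ 0.1  0.1 -0. ]
```

```bash
for i in 1; do python3 -m jog '[{"travel":[0,0,-0.06],"twist":[7.5,0,0],"jaw":0},{"travel":[0,0,0],"twist":[7.5,0,0],"jaw":0}]'|egrep 'pos|force|width';python3 -m jog '[{"travel":[0,0,0],"twist":[7.5,0,0],"jaw":0}]'|egrep 'pos|force|width'; done; python3 go.py 582.8 149.9 61 0.334
```

```text
ee_pos: [584.4, 150.2, 63.4]
ft_force: [-1.2, -1.4, 9.7]
grip_width: 0.412
ee_pos: [585.2, 150.1, 64.2]
ft_force: [-1.8, -0.9, 8.0]
grip_width: 0.415
t 15.4 pos [585.2 150.1  64.2] yaw 1.503 q [ 0.13  0.55 -0.16  0.86 -0.    0.2 ] F [-1.8 -0.9  8. ] w 0.415
travel cm [ 0.32 -0.04 -0.24] twist deg [67.   0.3 -0.3]
```

```bash
for i in 1; do python3 -m jog '[{"travel":[0.1,-0.05,-0.15],"twist":[7.5,0,0],"jaw":0},{"travel":[0.1,-0.05,-0.1],"twist":[7.5,0,0],"jaw":0}]'|egrep 'pos|force|width';python3 -m jog '[{"travel":[0.1,-0.05,0],"twist":[7.5,0,0],"jaw":0}]'|egrep 'pos|force|width'; done; python3 go.py 582.4 148.5 61 0.334
```

```text
ee_pos: [585.3, 149.4, 64.2]
ft_force: [-0.6, -2.1, 9.6]
grip_width: 0.411
ee_pos: [585.8, 149.0, 64.1]
ft_force: [-4.4, 0.9, 8.9]
grip_width: 0.412
t 15.7 pos [585.8 149.   64.1] yaw 1.093 q [ 0.13  0.54 -0.17  0.85 -0.    0.61] F [-4.4  0.9  8.9] w 0.412
travel cm [ 0.3  -0.2  -0.28] twist deg [43.5  0.5 -0.6]
```

```bash
for i in 1; do python3 -m jog '[{"travel":[0.1,-0.15,-0.25],"twist":[7.5,0,0],"jaw":0},{"travel":[0.1,-0.1,-0.1],"twist":[7.5,0,0],"jaw":0}]'|egrep 'pos|force|width';python3 -m jog '[{"travel":[0.1,-0.1,-0.05],"twist":[7.5,0,0],"jaw":0}]'|egrep 'pos|force|width'; done; python3 go.py 582.4 148.5 61 0.334
```

```text
ee_pos: [584.3, 148.5, 64.0]
ft_force: [-1.5, -1.6, 8.4]
grip_width: 0.415
ee_pos: [584.4, 148.1, 64.0]
ft_force: [-0.8, -0.6, 8.9]
grip_width: 0.413
t 16.0 pos [584.4 148.1  64. ] yaw 0.684 q [ 0.13  0.53 -0.18  0.83 -0.    1.02] F [-0.8 -0.6  8.9] w 0.413
travel cm [ 0.29 -0.14 -0.16] twist deg [20.   0.6 -1.1]
```

```bash
for i in 1; do python3 -m jog '[{"travel":[0.1,-0.15,-0.1],"twist":[7,0.3,-0.5],"jaw":0},{"travel":[0.1,-0.1,-0.1],"twist":[7,0,-0.3],"jaw":0}]'|egrep 'pos|force|width';python3 -m jog '[{"travel":[0.1,-0.05,0],"twist":[6,0.3,-0.4],"jaw":0}]'|egrep 'pos|force|width'; done; python3 go.py 582.4 148.5 61 0.334; python3 -c "
from rig import monitor;print(monitor.get_state()['wrist_torque'])"
```

```text
ee_pos: [583.2, 147.8, 64.0]
ft_force: [-7.4, -3.7, 14.0]
grip_width: 0.414
ee_pos: [581.3, 147.2, 63.6]
ft_force: [-12.3, -2.8, 17.7]
grip_width: 0.411
t 16.3 pos [581.3 147.2  63.6] yaw 0.319 q [ 0.13  0.54 -0.17  0.86 -0.    1.38] F [-12.3  -2.8  17.7] w 0.411
travel cm [ 0.26  0.15 -0.09] twist deg [-0.9  0.1 -0. ]
[-0.57678263  3.24882964  0.40044449]
```

```bash
python3 -m jog '[{"travel":[0,0,0],"twist":[0,0,0],"jaw":0}]'|egrep 'pos|force|width';python3 -m jog '[{"travel":[0.1,0,0],"twist":[0,0,0],"jaw":0}]'|egrep 'pos|force|width'; python3 go.py 582.4 148.5 61 0.334; python3 -c "
from rig import monitor;print(monitor.get_state()['wrist_torque'])"
```

```text
ee_pos: [580.8, 147.1, 64.0]
ft_force: [-1.6, -0.0, 5.9]
grip_width: 0.413
ee_pos: [580.8, 147.1, 63.6]
ft_force: [-3.0, -0.2, 10.7]
grip_width: 0.416
t 16.5 pos [580.8 147.1  63.6] yaw 0.315 q [ 0.13  0.54 -0.17  0.86 -0.    1.38] F [-3.  -0.2 10.7] w 0.416
travel cm [ 0.26  0.19 -0.08] twist deg [-1.1  0.1 -0. ]
[-0.16812955  0.82147262  0.04336246]
```

```bash
for i in 1; do python3 -m jog '[{"travel":[0.15,0,0],"twist":[0,0,0],"jaw":0}]'|egrep 'pos|force|width';python3 -m jog '[{"travel":[0.15,0,0],"twist":[0,0,0],"jaw":0}]'|egrep 'pos|force|width';python3 -m jog '[{"travel":[0.15,0,0],"twist":[0,0,0],"jaw":0}]'|egrep 'pos|force|width'; done; python3 go.py 582.4 148.5 61 0.334; python3 -c "
from rig import monitor;print(monitor.get_state()['wrist_torque'])"
```

```text
ee_pos: [580.9, 147.1, 62.9]
ft_force: [-3.9, -1.0, 11.0]
grip_width: 0.415
ee_pos: [580.8, 147.1, 62.1]
ft_force: [-4.0, -0.4, 11.6]
grip_width: 0.414
ee_pos: [580.9, 147.1, 61.4]
ft_force: [-3.8, -0.3, 12.3]
grip_width: 0.413
t 16.8 pos [580.9 147.1  61.4] yaw 0.315 q [ 0.13  0.54 -0.17  0.85 -0.    1.38] F [-3.8 -0.3 12.3] w 0.413
travel cm [ 0.04  0.19 -0.09] twist deg [-1.1  0.1 -0.1]
[-0.11504419  1.17793737  0.03629789]
```

```bash
for i in 1; do python3 -m jog '[{"travel":[0.15,0,0],"twist":[0,0,0],"jaw":0}]'|egrep 'pos|force';python3 -m jog '[{"travel":[0.15,0,0],"twist":[0,0,0],"jaw":0}]'|egrep 'pos|force';python3 -m jog '[{"travel":[0.15,0,0],"twist":[2,0,0],"jaw":0}]'|egrep 'pos|force'; done; python3 go.py 582.4 148.5 61 0.334; python3 -c "
from rig import monitor;print(monitor.get_state()['wrist_torque'])"
```

```text
ee_pos: [580.8, 147.1, 60.6]
ft_force: [-4.0, -0.2, 12.1]
ee_pos: [580.9, 147.1, 60.2]
ft_force: [-8.1, -2.0, 21.8]
ee_pos: [580.6, 147.1, 60.1]
ft_force: [-9.2, -1.6, 27.9]
t 17.1 pos [580.6 147.1  60.1] yaw 0.281 q [ 0.13  0.54 -0.18  0.85 -0.    1.42] F [-9.2 -1.6 27.9] w 0.413
travel cm [-0.09  0.22 -0.09] twist deg [-3.1  0.2 -0.1]
[-0.62320419  2.95181508  0.59759014]
```

```bash
python3 - <<'E'
from h import *
for i in range(4): f=vision.grab_frame("scene")
s=monitor.get_state();print(s["time"],s["ee_pos"],s["ft_force"],s["wrist_torque"],s["grip_width"])
a=f["color"][180:290,290:405,::-1];a=cv2.resize(a,None,fx=5.2,fy=5.2,interpolation=2)
cv2.imwrite("pics/a12.png",np.clip((a/255.)**.55*255,0,255).astype(np.uint8))
E
```

```text
17.3 [580.43198372 147.04495482  60.18943855] [-8.94746244 -1.09696331 20.46026472] [-0.43711882  2.27949023  0.19659415] 0.41298766689506766
```

View pics/a12.png

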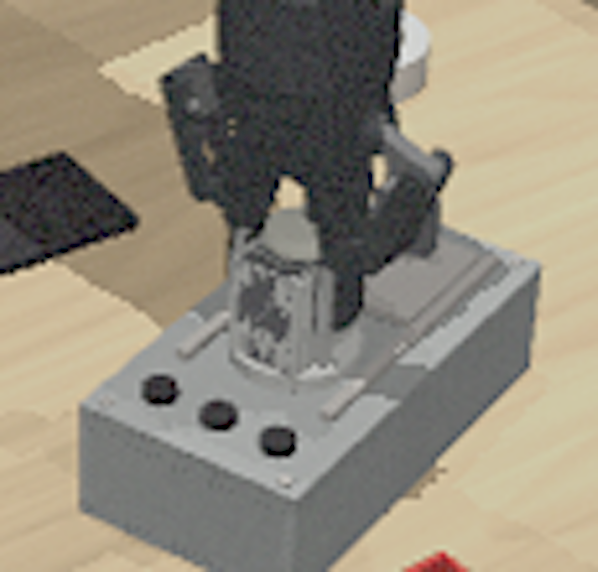

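```bash
python3 - <<'E'
from h import *
np.set_printoptions(precision=2,suppress=True)
for i in range(16):
    vision.grab_frame("scene")
    if i%5==0: s=monitor.get_state();print(s["time"],s["ee_pos"],s["ft_force"],s["wrist_torque"])
E
```

```text
17.35 [580.44 147.06  60.18] [-7.37 -1.29 20.19] [-0.36  2.19  0.23]
17.6 [580.42 147.02  60.18] [-8.08 -0.55 21.3 ] [-0.4   2.25  0.17]
17.85 [580.39 147.03  60.16] [-7.48 -1.17 19.92] [-0.41  2.28  0.18]
18.1 [580.39 147.1   60.18] [-8.56 -1.94 20.92] [-0.37  2.23  0.18]
```

```bash
python3 -c "
from rig import job_done;print(job_done())"; python3 go.py 580 147 60 0.33
```

```text
the job is handed in; nothing more can be done
None
the job is handed in; nothing more can be done
```

The square-headed lamp is in the tester socket, turned a quarter turn clockwise, and still gripped and pressed down. I handed the job in at about 18 s of the 58 s allowed. It reports no verdict.

**What I did:** I slid the shutter along its +y until it met its stop. Then I took the lamp from the rack, lowered it into the socket with its lugs in the slot, pressed it against the plunger and twisted it clockwise.

**Last checks:**
- **Pressed home:** The push rose with the spring to about 12 N, then jumped at the expected flush height. It held at about 20 N for the 0.75 s I watched, and the last picture shows the flange on the tester face.
- **Turned:** The tool turned about 93°, with some resisting torque at the end, so I judged it to be at the stop. The last picture agrees.
- **Shutter:** The overhead picture shows it open. The gripper moved about 71 mm rather than the full 75 mm, which I put down to slip on the tab, and the stop pushed back with roughly 20 to 30 N.

**What disagreed:**
- **Fingertip height:** The fingertips sat about 20 mm above the reported TCP. The first grasp of the tab closed on nothing because of this, and I allowed for it afterwards.
- **Camera estimates:** The two cameras differed by up to about 4 mm in places, but the lamp went in without a bind.
- **Side force:** About 8 N of side force remained at the end, and I left it alone.
- **Bystanders:** I did not take a final measurement of the round lamp or the other things on the bench. There was no sign of contact with any of them.

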